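Start the wash from the push-key pods

TASK

Start a wash from the wireless push-key pods on the worktop: with a fingertip press the round key (wake), then the square key (programme), then the long bar key (start), in that order, each lightly until it stays down. Leave the plus-shaped key (drain) up. Do not lift, tip or push about the pods, and leave the other things on the worktop where they are.

Things in the scene. Friction and masses are not known exactly. Their poses are not given: they have to be found in the camera images.
- pod_round: free-standing push-key pod, 0.4 kg: white rounded housing 64 x 64 mm, top at 32 mm, on rubber feet; its black key on the top is round, 32 mm across. Origin: centre of its underside, z up, x and y along its sides
- round_key_top (a point): centre of the top face of that pod's key (round); 46 mm over the worktop while the key is up; goes down with the key
- round_key (a joint): how far that key is pressed in, m: about 0 up (starts at 0 to 0.0015), 0.009 at its end stop, where it still stands 5 mm proud of the housing; pushed on further, the key with its plate sinks up to 4 mm more into a rubber cushion (about 3 N per mm) and comes back when released, which does not count. It moves against about 3 N of friction, has no spring and stays where it is left; over 0.006 counts as down
- pod_square: free-standing push-key pod, 0.4 kg: white rounded housing 64 x 64 mm, top at 32 mm, on rubber feet; its black key on the top is square, 29 x 29 mm. Origin: centre of its underside, z up, x and y along its sides
- square_key_top (a point): centre of the top face of that pod's key (square); 46 mm over the worktop while the key is up; goes down with the key
- square_key (a joint): how far that key is pressed in, m: about 0 up (starts at 0 to 0.0015), 0.009 at its end stop, where it still stands 5 mm proud of the housing; pushed on further, the key with its plate sinks up to 4 mm more into a rubber cushion (about 3 N per mm) and comes back when released, which does not count. It moves against about 3 N of friction, has no spring and stays where it is left; over 0.006 counts as down
- pod_bar: free-standing push-key pod, 0.4 kg: white rounded housing 64 x 64 mm, top at 32 mm, on rubber feet; its black key on the top is a single long narrow bar, 18 mm (x) x 50 mm (y). Origin: centre of its underside, z up, x and y along its sides
- bar_key_top (a point): centre of the top face of that pod's key (bar); 46 mm over the worktop while the key is up; goes down with the key
- bar_key (a joint): how far that key is pressed in, m: about 0 up (starts at 0 to 0.0015), 0.009 at its end stop, where it still stands 5 mm proud of the housing; pushed on further, the key with its plate sinks up to 4 mm more into a rubber cushion (about 3 N per mm) and comes back when released, which does not count. It moves against about 3 N of friction, has no spring and stays where it is left; over 0.006 counts as down
- pod_plus: free-standing push-key pod, 0.4 kg: white rounded housing 64 x 64 mm, top at 32 mm, on rubber feet; its black key on the top is shaped like a plus sign, two crossed bars each 42 x 14 mm. Origin: centre of its underside, z up, x and y along its sides
- plus_key_top (a point): centre of the top face of that pod's key (plus); 46 mm over the worktop while the key is up; goes down with the key
- plus_key (a joint): how far that key is pressed in, m: about 0 up (starts at 0 to 0.0015), 0.009 at its end stop, where it still stands 5 mm proud of the housing; pushed on further, the key with its plate sinks up to 4 mm more into a rubber cushion (about 3 N per mm) and comes back when released, which does not count. It moves against about 3 N of friction, has no spring and stays where it is left; over 0.006 counts as down
- thread_spool_1: thread spool standing upright, red thread, 25 mm across, 50 mm high; bystander, stands loose. Origin: centre of its underside
- peg_a: wooden clothes peg lying flat, 15 x 72 x 12 mm; bystander, stands loose. Origin: centre of its underside
- thread_spool_4: thread spool standing upright, green thread, 25 mm across, 50 mm high; bystander, stands loose. Origin: centre of its underside
- stapler: grey stapler, 36 x 146 x 60 mm high; bystander, stands loose. Origin: centre of its underside
- tape_measure: steel tape measure, 33 x 71 x 64 mm high; bystander, stands loose. Origin: centre of its underside
- scrub_brush: hand scrubbing brush, 30 x 85 x 55 mm high; bystander, stands loose. Origin: centre of its underside
Not all that is in view belongs to the job. What is shaped like the pod_bar but red is not meant.

How it is judged (in metres and radians):
On the way, in this order (a step that is already met when the one before it is completed fails the run):
1. the round key is down, the square and bar keys still up (value of joint round_key above 0.006 m and value of joint each of square_key, bar_key below 0.003 m), for 0.2 s.
2. the square key is down too, the bar key still up (value of joint each of round_key, square_key above 0.006 m and value of joint bar_key below 0.003 m), for 0.2 s.
3. the bar key is down too (value of joint each of round_key, square_key, bar_key above 0.006 m), for 0.2 s.
At the end, for the whole second after the job is handed in: The round, square and bar keys are each more than 6 mm down (of 9 mm) and the plus key less than 3 mm; all four pods stand upright (within 0.1 rad) and still, within 30 mm of where they began, and so do the bystanders (all of step 3 and value of joint plus_key below 0.003 m and distance of each of pod_round, pod_square, pod_bar, pod_plus, thread_spool_1, peg_a, thread_spool_4, stapler, tape_measure, scrub_brush from where it was at the start of the episode below 0.03 m and angle between each of pod_round, pod_square, pod_bar, pod_plus's own z axis and vertical below 0.1 rad and linear speed of each of pod_round, pod_square, pod_bar, pod_plus below 0.02 m/s); the robot touches nothing.
It fails at once if the plus-shaped key was pressed (value of joint plus_key above 0.003 m).
It fails at once if a pod was pressed or struck hard (over 25 N) (contact force between any of the arm, the fingers and pod_round above 25 N or contact force between any of the arm, the fingers and pod_square above 25 N or contact force between any of the arm, the fingers and pod_bar above 25 N or contact force between any of the arm, the fingers and pod_plus above 25 N).
It fails at once if a pod was lifted or tipped (height (world z) of any of pod_round, pod_square, pod_bar, pod_plus above 0.008 m or angle between any of pod_round, pod_square, pod_bar, pod_plus's own z axis and vertical above 0.2 rad).
It fails at once if a pod was shifted by more than 30 mm (distance of any of pod_round, pod_square, pod_bar, pod_plus from where it was at the start of the episode above 0.03 m).
It fails at once if a bystander was moved by more than 30 mm (distance of any of thread_spool_1, peg_a, thread_spool_4, stapler, tape_measure, scrub_brush from where it was at the start of the episode above 0.03 m).
It also fails if it takes over 56 s, if anything falls off the work surface, if the arm or the gripper's body presses on something with over 40 N, if the wrist force passes 120 N, or if a joint passes its speed limit or range.

ROBOT

A 6-joint arm with a two-finger parallel gripper is mounted at the origin on a cart in front of the work surface, level with it; the furniture and walls round the work are solid. World frame = base frame: x ahead of the robot, y to its left, z up, the work surface at z = 0. Lengths are in m, angles in degrees, forces in N, time in s.
With the tool pointing down it reaches from about 0.25 to 0.725 m from the base axis. Payload 9.7 kg.
Tool frame: the origin (TCP) lies between the finger pads; the fingertips stand 11 mm ahead of it and the grasp point (between the pads) lies 8 mm behind it; z points along the fingers, y is the line along which they close (so a half turn about z gives the same grasp; the last joint's range is limited). The gripper opens to 85 mm and grips with 20 to 120 N. Pads are 22 mm wide; open, the fingers measure 114 mm over their backs; the gripper's body (76 mm by 85 mm) begins 54 mm behind the grasp point. The pads swing forward as they close: fully open they stand 13 mm farther back than shut.
Start: joints at [69.786, 4.979, 10.078, 95.1, 0, 90], TCP at [0.19, 0.516, 0.213] pointing down, gripper open.
Joint ranges: [-179.16, 179.16], [-48.56, 103.87], [-65.8, 70.77], [-126.05, 130.52], [-82.76, 87.17], [-180, 180]. Speed limits (degrees/s): [127.2, 127.2, 147.25, 180, 180, 180].

INTERFACE

Orientations are given as [roll, pitch, yaw] about the fixed x, y, z axes, in that order (R = Rz(yaw) Ry(pitch) Rx(roll)).
In Python, from workcell import monitor, cams, ticket gives the robot as it stands.
- The arm moves only by the tool carry_out, never from a script. Its argument "plan" is a list of rows, each an object with "travel": the shift along the world's x, y, z as a fraction of full scale, a list of three; "angular": the turn, a rotation vector about the world's x, y, z as a fraction of full scale, a list of three; "grip": the gripper's target within -1 to 1 (fully open at 1, half-way at 0, shut at -1). In form: [{"travel": [x, y, z], "angular": [ax, ay, az], "grip": grip}, ...]. A call has 1 to 8 rows; each row is the pose to reach, as a shift and turn from the pose commanded when the call began; what a row does not reach only later rows make up. Full scale, the value 1, is 300 mm for a shift and 0.5 rad for a turn. A row lasts 1/12 s, in which the tool goes at most 41.7 mm and 7.16 degrees, less where a joint would pass 70% of its speed; a pose out of reach is approached as far as the arm can. A call with a number of a shift or a turn outside -1 to 1 is refused whole. A call with a gripper value outside its range is refused whole. The fingers move at their own pace and stop on an object; "grip_force" is the grip in N (left out, the last holds). Time passes only in rows, so rows that repeat a pose let the fingers close. It gives the time, the measured TCP pose, the force, the opening and the grip force at its end, in the units of the state.
- monitor.get_obs(): the state, without advancing time (a new reading comes with each control period).
- cams.camera(name): name is "side" or "top"; returns a dict with "frame" (400x640x3 uint8, red, green, blue), "mtx" (3x3 intrinsics, pixels), "view" (4x4, takes a point from world to camera coordinates). Camera axes: x right, y up, looking along -z (the intrinsics and any distortion apply to the point x, -y, -z); pixel columns grow to the right and rows downward; lengths in m; the calibration is good to about 2 mm. A picture is of the moment at which its call begins. There is no depth.
- ticket.job_done(): hands the job in; it is judged then, once.
The state is a dict: "time": time; "q": joint angles; "qd": joint speeds; "joint_efforts": joint torques, N m; "ee_pos": TCP position; "tcp_rot": TCP orientation; "wrist_force": force on the tool from outside, world axes, zero at the start; "torque": the same for the moment, N m; "opening": finger opening in m; "grasp_force": force on a finger pad.
Only numpy, scipy, OpenCV 4.12 (cv2) and the standard library are available. Lean on these libraries where they do the work, as an engineer would, in place of code of your own. Each camera call takes 0.05 s, during which the arm holds its last target. There are 200 camera calls.

## Working session

There is one attempt and no reset: what is moved stays moved. The work goes in short steps, Python scripts to look and compute and a tool call to move; the robot and the scene stay as the last step left them, time stands still between calls to the robot, and variables do not carry over. Pictures are saved under pics/ and viewed, at most 10 in all, crops included, and the job is handed in when it is done.

Besides the shell and the picture viewer there is one more tool, called as a command line: name --argument value ..., lists and objects as JSON in quotes. carry_out: Moves the arm, as the interface text tells. Its arguments: {"type":"object","properties":{"plan":{"type":"array","items":{"type":"object","properties":{"travel":{"type":"array","items":{"type":"number"}},"angular":{"type":"array","items":{"type":"number"}},"grip":{"type":"number"}}}},"grip_force":{"type":"number"}},"required":["plan"]}

```bash
mkdir -p pics; cat > h.py <<'E'
import numpy as np, cv2
from workcell import monitor, cams, ticket
def snap(n,f):
    c=cams.camera(n); cv2.imwrite(f,c["frame"][:,:,::-1]); np.savez(n+".npz",mtx=c["mtx"],view=c["view"]); return c
def px2w(n,u,v,z):
    d=np.load(n+".npz"); K=d["mtx"];V=d["view"]
    r=np.linalg.inv(K)@[u,v,1]; r=np.array([r[0],-r[1],-r[2]])
    R=V[:3,:3].T; o=-R@V[:3,3]; w=R@r
    return o+w*(z-o[2])/w[2]
E
python3 - <<'E'
from h import *
for n in("top","side"):
    c=snap(n,f"pics/{n}0.png"); print(c.keys(),c["view"].round(3))
print(monitor.get_obs())
E
```

```text
dict_keys(['frame', 'mtx', 'view']) [[-0.009 -1.     0.016  0.06 ]
 [ 0.994 -0.007  0.109 -0.529]
 [-0.109  0.017  0.994 -1.261]
 [ 0.     0.     0.     1.   ]]
dict_keys(['frame', 'mtx', 'view']) [[ 1.     0.009  0.019 -0.515]
 [-0.02   0.634  0.773 -0.086]
 [-0.005 -0.773  0.634 -0.851]
 [ 0.     0.     0.     1.   ]]
{'time': 0.1, 'q': array([ 6.97866284e+01,  5.00842262e+00,  1.00394542e+01,  9.50978767e+01,
       -3.78661402e-04,  9.00006065e+01]), 'qd': array([ 0.02187287, -0.11924461,  0.01333753, -0.14046107,  0.07908052,
       -0.02987828]), 'joint_efforts': array([-5.66200288e-05, -5.21564376e+01,  4.65651512e+01,  1.60066044e-02,
       -4.48155458e-05, -5.04609943e-06]), 'ee_pos': array([0.18996329, 0.5159277 , 0.21205354]), 'tcp_rot': array([-1.79933155e+02,  3.79368751e-04,  1.59786022e+02]), 'wrist_force': array([ 0.6794402 ,  0.26112209, -0.25505744]), 'torque': array([-0.03096155, -0.02061608, -0.00299331]), 'grasp_force': 0.0, 'opening': 0.08540418001292364}
```

View pics/top0.png

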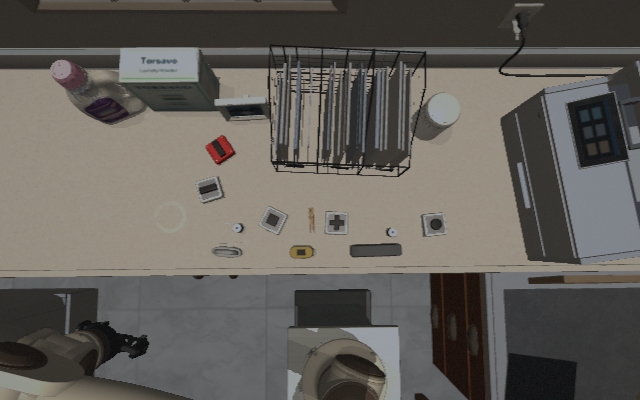

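View pics/side0.png

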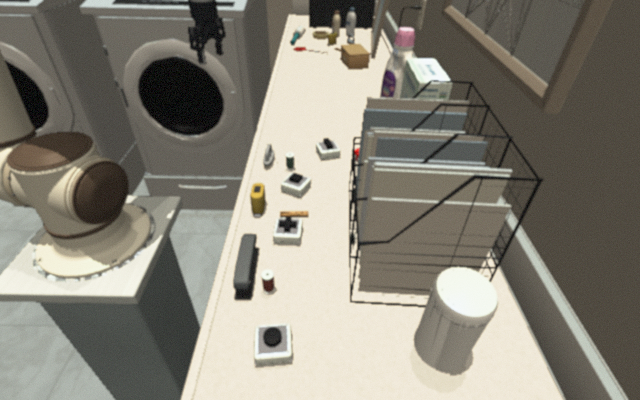

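The top view shows the round key at (433,224), the square at (273,220), the plus at (336,222), and the white-housed bar at (208,189). The red pod at (220,150) looks like the bar and is the decoy. The side view agrees. I'll check this in one close crop.

```bash
python3 - <<'E'
from h import *
im=cv2.imread("pics/top0.png")
def cr(u,v,r=25): return cv2.resize(im[v-r:v+r,u-r:u+r],(390,290) if 0 else (290,290),interpolation=cv2.INTER_CUBIC)
a=np.vstack([np.hstack([cr(433,224),cr(273,220)]),np.hstack([cr(208,189),cr(336,222)])])
cv2.imwrite("pics/crop.png",a)
for nm,(u,v) in dict(round=(436,225),square=(273,220),bar=(208,189),plus=(336.5,222.5)).items():
    # key blob: dark pixels near
    p=im[int(v)-9:int(v)+10,int(u)-9:int(u)+10].max(2)
    m=(p<75).astype(np.uint8); n,l,s,c=cv2.connectedComponentsWithStats(m)
    for k in range(1,n):
        if s[k,4]>15:
            x,y=c[k]+[int(u)-9,int(v)-9]
            ys,xs=np.where(l==k); r=cv2.minAreaRect(np.c_[xs,ys].astype(np.float32))
            print(nm,x,y,s[k,4],px2w("top",x,y,.046).round(4),r)
E
```

```text
round 435.7238095238095 223.9047619047619 105 [ 0.4391 -0.2625  0.046 ] ((8.5, 8.0), (10.0, 11.0), 90.0)
square 272.18446601941747 219.46601941747574 103 [0.4553 0.2004 0.046 ] ((8.200000762939453, 8.600000381469727), (9.838699340820312, 9.838699340820312), 26.56505012512207)
bar 207.7109375 188.359375 128 [0.5449 0.3833 0.046 ] ((8.79459285736084, 8.332432746887207), (7.131582736968994, 17.79219627380371), 72.89727020263672)
plus 336.5833333333333 222.33333333333334 120 [0.4458 0.0187 0.046 ] ((9.5, 9.0), (12.806248664855957, 12.65007495880127), 51.34019470214844)
```

View pics/crop.png

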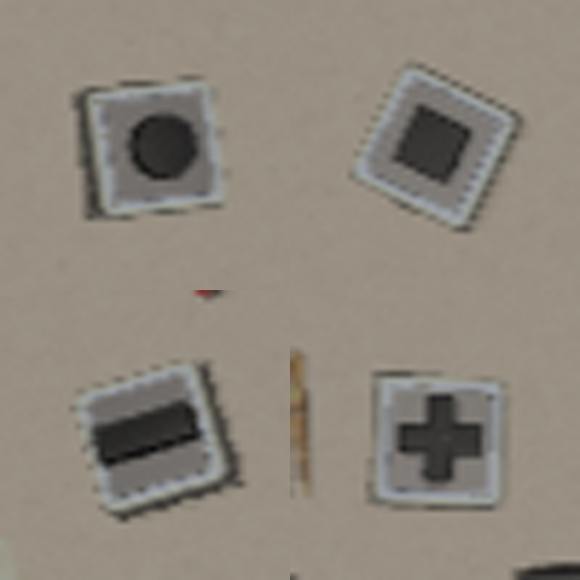

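The crop confirms the four pods: round at top left, square at top right, white bar at bottom left, plus at bottom right. I'll move towards the round key with the gripper shut.

carry_out --plan '[{"travel":[0.3,-0.95,0],"angular":[0,0,-1],"grip":-1},{"travel":[0.3,-0.95,0],"angular":[0,0,-1],"grip":-1},{"travel":[0.3,-0.95,0],"angular":[0,0,-1],"grip":-1},{"travel":[0.3,-0.95,0],"angular":[0,0,-1],"grip":-1},{"travel":[0.3,-0.95,0],"angular":[0,0,-1],"grip":-1},{"travel":[0.3,-0.95,0],"angular":[0,0,-1],"grip":-1},{"travel":[0.3,-0.95,0],"angular":[0,0,-1],"grip":-1},{"travel":[0.3,-0.95,0],"angular":[0,0,-1],"grip":-1}]'

```text
time: 0.77
ee_pos: [0.2807, 0.2268, 0.213]
tcp_rot: [180.0, 0.1, 130.9]
wrist_force: [-0.3, -0.2, -0.1]
opening: 0.0001
grasp_force: 0.0
```

carry_out --plan '[{"travel":[0.3,-0.95,0],"angular":[0,0,-1],"grip":-1},{"travel":[0.3,-0.95,0],"angular":[0,0,-1],"grip":-1},{"travel":[0.3,-0.95,0],"angular":[0,0,-1],"grip":-1},{"travel":[0.3,-0.95,0],"angular":[0,0,-1],"grip":-1},{"travel":[0.3,-0.95,0],"angular":[0,0,-1],"grip":-1},{"travel":[0.3,-0.95,0],"angular":[0,0,-1],"grip":-1},{"travel":[0.3,-0.95,0],"angular":[0,0,-1],"grip":-1},{"travel":[0.3,-0.95,0],"angular":[0,0,-1],"grip":-1}]'

```text
time: 1.43
ee_pos: [0.3708, -0.0587, 0.212]
tcp_rot: [-180.0, 0.1, 102.2]
wrist_force: [-0.0, -0.1, -0.0]
opening: -0.0003
grasp_force: 0.0
```

```bash
python3 -c "
from h import *
o=monitor.get_obs();print(o['q'].round(1),o['ee_pos'].round(4))"
```

```text
[ -8.9 -18.7 -11.3  97.3  -0.1  68.9] [ 0.3708 -0.0587  0.212 ]
```

carry_out --plan '[{"travel":[0.227,-0.679,0],"angular":[0,0,-0.426],"grip":-1},{"travel":[0.227,-0.679,0],"angular":[0,0,-0.426],"grip":-1},{"travel":[0.227,-0.679,0],"angular":[0,0,-0.426],"grip":-1},{"travel":[0.227,-0.679,0],"angular":[0,0,-0.426],"grip":-1},{"travel":[0.227,-0.679,0],"angular":[0,0,-0.426],"grip":-1},{"travel":[0.227,-0.679,-0.2],"angular":[0,0,-0.426],"grip":-1},{"travel":[0.227,-0.679,-0.35],"angular":[0,0,-0.426],"grip":-1},{"travel":[0.227,-0.679,-0.4],"angular":[0,0,-0.426],"grip":-1}]'

```text
time: 2.1
ee_pos: [0.4382, -0.2582, 0.0901]
tcp_rot: [-180.0, -0.0, 90.2]
wrist_force: [-0.5, -0.3, -0.2]
opening: -0.0002
grasp_force: 0.0
```

```bash
python3 - <<'E'
from h import *
snap("top","pics/a.png");snap("side","pics/b.png")
a=cv2.imread("pics/a.png")[160:280,380:500];b=cv2.imread("pics/b.png")[240:400,200:360]
cv2.imwrite("pics/ab.png",np.hstack([cv2.resize(a,(400,400),interpolation=2),cv2.resize(b,(400,400),interpolation=2)]))
print(monitor.get_obs()["ee_pos"])
E
```

```text
[ 0.43492753 -0.2556158   0.08617333]
```

View pics/ab.png

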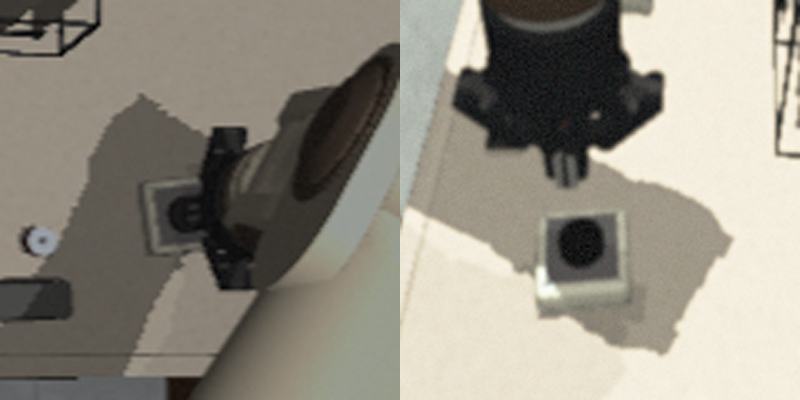

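The left half shows the gripper just beside the round key. The right half shows the key at about (272,337) in the side image, with the fingertip a little further back and higher. I'll cross-check with the side camera and see whether the arm has settled.

```bash
python3 - <<'E'
from h import *
print("key side",px2w("side",272,337.2,.046),"tip side, z .075",px2w("side",266,313,.075))
for i in range(3):
    cams.camera("side");print(monitor.get_obs()["ee_pos"].round(4),monitor.get_obs()["q"].round(2))
im=cv2.imread("pics/side0.png")
for nm,(u,v) in dict(round=(272,337),square=(296,178),bar=(329,143),plus=(288,224)).items():
    print(nm, px2w("side",u,v,.046).round(3))
E
```

```text
key side [ 0.44126116 -0.27134153  0.046     ] tip side, z .075 [ 0.42995768 -0.24390581  0.075     ]
[ 0.4366 -0.2563  0.0905] [-3.042e+01 -1.300e+00 -9.870e+00  8.176e+01  1.000e-02  5.928e+01]
[ 0.438  -0.2571  0.0934] [-30.42  -1.4   -9.64  81.81   0.    59.28]
[ 0.439  -0.2577  0.095 ] [-30.41  -1.46  -9.52  81.81   0.    59.27]
round [ 0.441 -0.271  0.046]
square [0.458 0.188 0.046]
bar [0.55  0.373 0.046]
plus [0.449 0.008 0.046]
```

```bash
python3 - <<'E'
from h import *
im=cv2.imread("pics/side0.png")
t=[cv2.resize(im[v-20:v+20,u-20:u+20],(390,290*390//290),interpolation=2)[:,:] for u,v in((272,340),(296,182),(328,148),(288,228))]
t=[cv2.resize(x,(290,290)) for x in t]
cv2.imwrite("pics/c2.png",np.vstack([np.hstack(t[:2]),np.hstack(t[2:])]))
E
```

```text
(no output)
```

View pics/c2.png

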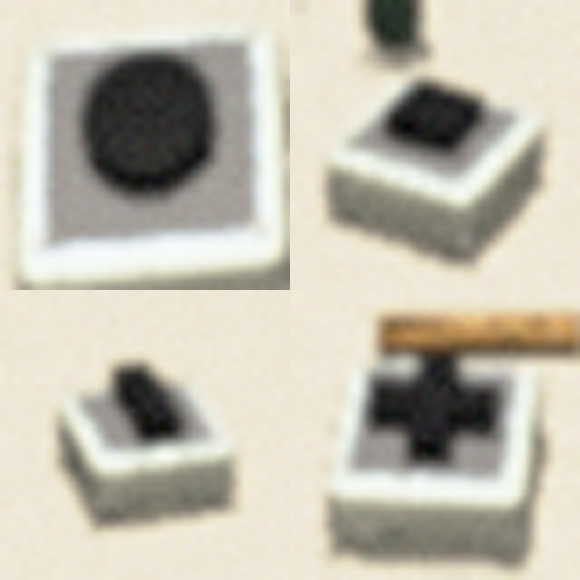

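```bash
python3 - <<'E'
from h import *
for nm,(u,v) in dict(round=(272,334.5),square=(295.5,177),bar=(328,141.5)).items(): print(nm, px2w("side",u,v,.046).round(4))
E
```

```text
round [ 0.4408 -0.2664  0.046 ]
square [0.4565 0.1921 0.046 ]
bar [0.5466 0.3824 0.046 ]
```

carry_out --plan '[{"travel":[0.007,-0.02,0],"angular":[0,0,0],"grip":-1},{"travel":[0.007,-0.02,-0.03],"angular":[0,0,0],"grip":-1},{"travel":[0.007,-0.02,-0.06],"angular":[0,0,0],"grip":-1},{"travel":[0.007,-0.02,-0.08],"angular":[0,0,0],"grip":-1},{"travel":[0.007,-0.02,-0.09],"angular":[0,0,0],"grip":-1},{"travel":[0.007,-0.02,-0.1],"angular":[0,0,0],"grip":-1},{"travel":[0.007,-0.02,-0.1],"angular":[0,0,0],"grip":-1},{"travel":[0.007,-0.02,-0.1],"angular":[0,0,0],"grip":-1}]'

```text
time: 3.02
ee_pos: [0.4402, -0.2635, 0.0627]
tcp_rot: [-180.0, -0.0, 90.3]
wrist_force: [0.9, -0.6, 0.4]
opening: -0.0001
grasp_force: 0.0
```

carry_out --plan '[{"travel":[0,0,-0.005],"angular":[0,0,0],"grip":-1},{"travel":[0,0,-0.011],"angular":[0,0,0],"grip":-1},{"travel":[0,0,-0.017],"angular":[0,0,0],"grip":-1},{"travel":[0,0,-0.023],"angular":[0,0,0],"grip":-1},{"travel":[0,0,-0.029],"angular":[0,0,0],"grip":-1},{"travel":[0,0,-0.035],"angular":[0,0,0],"grip":-1},{"travel":[0,0,-0.035],"angular":[0,0,0],"grip":-1},{"travel":[0,0,-0.035],"angular":[0,0,0],"grip":-1}]'

```text
time: 3.68
ee_pos: [0.4401, -0.2635, 0.052]
tcp_rot: [-180.0, -0.0, 90.3]
wrist_force: [0.2, 0.6, -0.1]
opening: -0.0003
grasp_force: 0.0
```

carry_out --plan '[{"travel":[0,0,-0.004],"angular":[0,0,0],"grip":-1},{"travel":[0,0,-0.008],"angular":[0,0,0],"grip":-1},{"travel":[0,0,-0.012],"angular":[0,0,0],"grip":-1},{"travel":[0,0,-0.014],"angular":[0,0,0],"grip":-1}]'

```text
time: 4.02
ee_pos: [0.4402, -0.2636, 0.0478]
tcp_rot: [-180.0, -0.0, 90.3]
wrist_force: [0.7, 0.2, 0.4]
opening: -0.0002
grasp_force: 0.0
```

```bash
python3 - <<'E'
from h import *
print(monitor.get_obs()["wrist_force"].round(2),monitor.get_obs()["ee_pos"].round(4))
snap("side","pics/d.png")
cv2.imwrite("pics/d2.png",cv2.resize(cv2.imread("pics/d.png")[290:370,230:310],(560,560),interpolation=2))
E
```

```text
[0.67 0.23 0.35] [ 0.4402 -0.2636  0.0478]
```

View pics/d2.png

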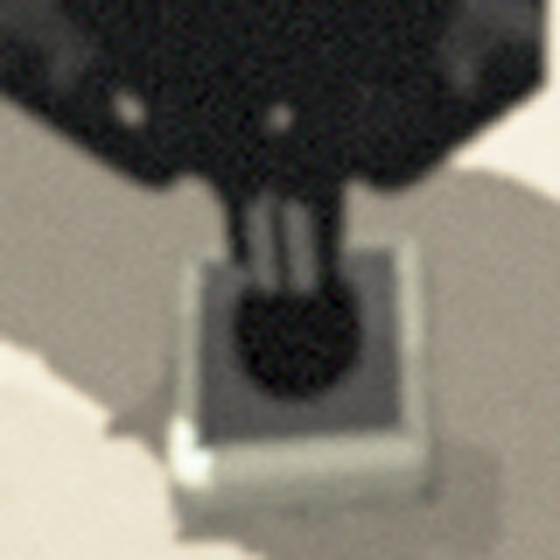

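```bash
cat >> h.py <<'E'
def proj(n,p):
    d=np.load(n+".npz"); c=d["view"]@np.r_[p,1]; q=d["mtx"]@[c[0],-c[1],-c[2]]; return q[:2]/q[2]
E
python3 - <<'E'
from h import *
for z in(.0368,.05):
  for y in(-.2746,-.2636): print(z,y,(proj("side",[.4402,y,z])-[230,290])*7+3)
E
```

```text
0.0368 -0.2746 [293.46335453 365.9859613 ]
0.0368 -0.2636 [298.10491352 324.16929436]
0.05 -0.2746 [290.19065552 336.9950999 ]
0.05 -0.2636 [294.94016428 295.01091506]
```

carry_out --plan '[{"travel":[0,0,-0.004],"angular":[0,0,0],"grip":-1},{"travel":[0,0,-0.008],"angular":[0,0,0],"grip":-1}]'

```text
time: 4.23
ee_pos: [0.4403, -0.2636, 0.0456]
tcp_rot: [180.0, 0.0, 90.3]
wrist_force: [0.1, -0.3, 0.1]
opening: 0.0004
grasp_force: 0.0
```

carry_out --plan '[{"travel":[0,0,-0.004],"angular":[0,0,0],"grip":-1},{"travel":[0,0,-0.008],"angular":[0,0,0],"grip":-1}]'

```text
time: 4.4
ee_pos: [0.4402, -0.2636, 0.043]
tcp_rot: [-180.0, -0.0, 90.3]
wrist_force: [0.0, 0.4, 0.4]
opening: -0.0003
grasp_force: 0.0
```

```bash
python3 - <<'E'
from h import *
snap("side","pics/e.png")
g=cv2.imread("pics/e.png")[290:370,230:310]
g=np.clip(255*(g/255.)**.45,0,255).astype(np.uint8)
o=np.clip(255*(cv2.imread("pics/d.png")[290:370,230:310]/255.)**.45,0,255).astype(np.uint8)
cv2.imwrite("pics/e2.png",np.hstack([cv2.resize(x,(400,400),interpolation=2) for x in(o,g)]))
E
```

```text
(no output)
```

View pics/e2.png

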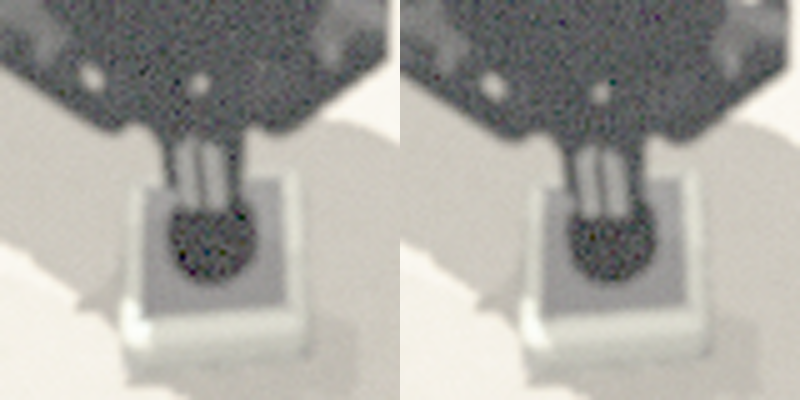

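```bash
python3 - <<'E'
from h import *
A=[cv2.imread(f"pics/{f}.png")[:,:,1].astype(float) for f in("side0","d","e")]
for v in range(326,348):
    out=[v]
    for a in A:
        r=a[v]
        h=r[255:262].mean()*.5+15
        d=np.where(r[258:292]<np.median(r[256:290])*0+ (r[260]+r[272])/2)[0]+258
        out.append((d.min(),d.max()) if len(d) else None)
    print(*out, [int(x) for x in A[2][v,276:288]])
E
```

```text
326 (np.int64(268), np.int64(285)) (np.int64(262), np.int64(285)) (np.int64(262), np.int64(285)) [28, 36, 54, 82, 102, 108, 107, 106, 104, 112, 144, 178]
327 (np.int64(268), np.int64(283)) (np.int64(262), np.int64(285)) (np.int64(262), np.int64(285)) [23, 34, 48, 74, 92, 98, 98, 93, 94, 104, 138, 178]
328 (np.int64(268), np.int64(277)) (np.int64(262), np.int64(284)) (np.int64(262), np.int64(284)) [21, 29, 49, 69, 92, 99, 96, 96, 96, 104, 138, 175]
329 (np.int64(267), np.int64(278)) (np.int64(261), np.int64(280)) (np.int64(260), np.int64(284)) [44, 29, 40, 70, 88, 98, 98, 97, 90, 99, 131, 161]
330 (np.int64(266), np.int64(279)) (np.int64(264), np.int64(280)) (np.int64(260), np.int64(282)) [34, 20, 31, 53, 78, 92, 94, 95, 95, 95, 132, 160]
331 (np.int64(265), np.int64(279)) (np.int64(264), np.int64(280)) (np.int64(263), np.int64(281)) [34, 22, 18, 33, 61, 79, 94, 100, 91, 100, 123, 163]
332 (np.int64(264), np.int64(280)) (np.int64(264), np.int64(280)) (np.int64(262), np.int64(281)) [28, 17, 20, 22, 41, 75, 87, 96, 93, 103, 126, 163]
333 (np.int64(264), np.int64(280)) (np.int64(264), np
[... 1460 characters left out ...]
 (np.int64(265), np.int64(278)) (np.int64(265), np.int64(278)) [22, 17, 31, 51, 68, 79, 81, 86, 81, 83, 95, 126]
344 (np.int64(266), np.int64(277)) (np.int64(266), np.int64(277)) (np.int64(266), np.int64(278)) [23, 43, 45, 65, 82, 83, 87, 82, 81, 87, 94, 131]
345 (np.int64(267), np.int64(276)) (np.int64(267), np.int64(276)) (np.int64(267), np.int64(275)) [48, 52, 71, 74, 86, 80, 81, 83, 81, 84, 92, 130]
346 (np.int64(268), np.int64(275)) (np.int64(268), np.int64(275)) (np.int64(268), np.int64(275)) [64, 74, 77, 88, 83, 82, 85, 83, 83, 77, 98, 130]
347 (np.int64(269), np.int64(275)) (np.int64(269), np.int64(275)) (np.int64(268), np.int64(274)) [76, 84, 81, 84, 84, 82, 80, 83, 84, 82, 96, 126]
```

carry_out --plan '[{"travel":[0,0,-0.004],"angular":[0,0,0],"grip":-1},{"travel":[0,0,-0.008],"angular":[0,0,0],"grip":-1}]'

```text
time: 4.62
ee_pos: [0.4403, -0.2636, 0.0407]
tcp_rot: [180.0, 0.0, 90.3]
wrist_force: [0.2, 0.2, -0.5]
opening: -0.0
grasp_force: 0.0
```

carry_out --plan '[{"travel":[0,0,-0.004],"angular":[0,0,0],"grip":-1},{"travel":[0,0,-0.008],"angular":[0,0,0],"grip":-1}]'

```text
time: 4.78
ee_pos: [0.4403, -0.2636, 0.0383]
tcp_rot: [180.0, 0.0, 90.3]
wrist_force: [0.5, -0.3, -1.4]
opening: -0.0
grasp_force: 0.0
```

carry_out --plan '[{"travel":[0,0,-0.004],"angular":[0,0,0],"grip":-1},{"travel":[0,0,-0.008],"angular":[0,0,0],"grip":-1}]'

```text
time: 4.95
ee_pos: [0.4402, -0.2636, 0.0358]
tcp_rot: [-180.0, -0.0, 90.3]
wrist_force: [-0.1, -0.1, -0.9]
opening: 0.0
grasp_force: 0.0
```

```bash
python3 - <<'E'
from h import *
c=snap("side","pics/f.png")
g=c["frame"][:,:,1].astype(int)
e=cv2.imread("pics/e.png")[:,:,1].astype(int)
for v in range(322,346): print(v,g[v,262:284].tolist(),'|',e[v,266:276].tolist())
print(monitor.get_obs()["ee_pos"])
for k in(.011,0,-.01):
  print(k,px2w("side",266,313.2,.0862-k)-[.4349,-.2556,0],px2w("side",270.5,333.4,.043-k)-[.4402,-.2636,0])
E
```

```text
322 [46, 30, 26, 28, 34, 64, 66, 54, 45, 46, 41, 37, 30, 28, 26, 27, 42, 83, 124, 149, 145, 139] | [94, 105, 86, 60, 65, 93, 99, 80, 62, 36]
323 [74, 36, 25, 41, 66, 79, 77, 63, 52, 64, 69, 60, 43, 28, 18, 26, 41, 89, 127, 152, 161, 159] | [93, 99, 85, 54, 58, 94, 100, 87, 60, 40]
324 [95, 43, 26, 50, 82, 93, 91, 60, 57, 81, 89, 84, 64, 43, 25, 19, 43, 81, 133, 153, 161, 156] | [89, 96, 82, 51, 58, 84, 96, 93, 69, 46]
325 [105, 48, 31, 56, 82, 98, 88, 57, 59, 79, 97, 101, 75, 47, 28, 22, 37, 79, 110, 128, 132, 140] | [86, 97, 91, 59, 52, 80, 96, 96, 71, 47]
326 [106, 58, 28, 44, 79, 93, 87, 61, 49, 76, 96, 94, 74, 46, 32, 27, 38, 67, 91, 100, 105, 104] | [77, 90, 92, 58, 52, 80, 96, 94, 80, 50]
327 [95, 49, 28, 52, 78, 99, 88, 65, 51, 71, 94, 98, 82, 55, 26, 30, 33, 67, 91, 101, 94, 93] | [80, 91, 92, 65, 49, 72, 88, 97, 80, 55]
328 [81, 49, 25, 53, 67, 93, 92, 67, 55, 72, 94, 97, 82, 55, 24, 27, 40, 65, 92, 99, 94, 92] | [75, 90, 95, 73, 50, 68, 99, 99, 87, 55]
329 [84, 50, 32, 36, 76, 93, 94, 73, 55, 66, 96, 99, 90, 58, 34, 20, 33, 62, 87, 93, 94, 98] | [72, 94, 94, 75, 57, 72, 98,
[... 1767 characters left out ...]
, 29, 12, 19]
343 [80, 73, 62, 44, 28, 30, 27, 23, 19, 13, 21, 29, 6, 25, 11, 20, 26, 49, 68, 80, 84, 85] | [27, 20, 20, 12, 24, 19, 12, 14, 13, 21]
344 [84, 80, 73, 59, 35, 23, 21, 16, 22, 26, 13, 13, 23, 21, 26, 41, 42, 68, 81, 77, 83, 79] | [40, 28, 12, 22, 19, 23, 20, 15, 31, 20]
345 [85, 82, 77, 78, 57, 40, 31, 23, 18, 17, 17, 22, 14, 32, 41, 53, 68, 78, 78, 76, 87, 83] | [65, 38, 26, 32, 19, 18, 10, 15, 24, 22]
[ 0.44014718 -0.26350998  0.03563141]
0.011 [-0.00486868  0.01117579  0.0752    ] [-0.00393204  0.00740986  0.032     ]
0 [-0.00327818  0.00396545  0.0862    ] [-0.00257668  0.00095458  0.043     ]
-0.01 [-0.00183227 -0.0025894   0.0962    ] [-0.00134454 -0.00491386  0.053     ]
```

```bash
python3 - <<'E'
from h import *
A=[cv2.imread(f"pics/{f}.png")[:,:,1].astype(float) for f in("side0","b","d","e","f")]
def edge(a,v):
    r=a[v,274:284]; bg=a[v,282:284].mean(); th=(20+bg)/2
    k=[i for i in range(9) if r[i]<=th<r[i+1]]
    return round(274+k[-1]+(th-r[k[-1]])/(r[k[-1]+1]-r[k[-1]]),1) if k else None
for v in range(325,347): print(v,[edge(a,v) for a in A])
E
```

```text
325 [None, None, np.float64(278.1), np.float64(278.5), np.float64(279.0)]
326 [None, None, np.float64(278.0), np.float64(278.3), np.float64(278.8)]
327 [None, None, np.float64(277.7), np.float64(278.4), np.float64(278.7)]
328 [np.float64(276.7), np.float64(277.2), np.float64(278.0), np.float64(278.4), np.float64(278.7)]
329 [np.float64(278.3), np.float64(278.4), np.float64(278.4), np.float64(278.6), np.float64(278.9)]
330 [np.float64(279.1), np.float64(279.1), np.float64(279.3), np.float64(279.2), np.float64(279.4)]
331 [np.float64(279.7), np.float64(280.0), np.float64(279.8), np.float64(279.9), np.float64(279.9)]
332 [np.float64(280.1), np.float64(280.4), np.float64(280.4), np.float64(280.4), np.float64(280.4)]
333 [np.float64(280.4), np.float64(280.7), np.float64(280.6), np.float64(280.5), np.float64(280.6)]
334 [np.float64(280.6), np.float64(280.8), np.float64(280.7), np.float64(280.9), np.float64(280.7)]
335 [np.float64(280.7), np.float64(280.8), np.float64(280.7), np.float64(280.9), np.float64(280.7)]
336 [np.float64(280.8), np.float64(280.9), np.float64(281.0), np.float64(280.8
[... 321 characters left out ...]

340 [np.float64(280.7), np.float64(280.8), np.float64(280.6), np.float64(280.6), np.float64(280.7)]
341 [np.float64(280.6), np.float64(280.6), np.float64(280.6), np.float64(280.3), np.float64(280.5)]
342 [np.float64(279.9), np.float64(280.0), np.float64(279.8), np.float64(280.1), np.float64(280.0)]
343 [np.float64(279.1), np.float64(279.1), np.float64(278.8), np.float64(279.0), np.float64(279.2)]
344 [np.float64(277.8), np.float64(278.1), np.float64(278.0), np.float64(278.4), np.float64(278.3)]
345 [np.float64(276.6), np.float64(276.6), np.float64(276.2), np.float64(276.8), np.float64(277.0)]
346 [np.float64(274.8), np.float64(275.2), np.float64(274.4), np.float64(275.0), np.float64(275.0)]
```

carry_out --plan '[{"travel":[0,0,-0.004],"angular":[0,0,0],"grip":-1},{"travel":[0,0,-0.008],"angular":[0,0,0],"grip":-1}]'

```text
time: 5.17
ee_pos: [0.4403, -0.2636, 0.0336]
tcp_rot: [180.0, 0.0, 90.3]
wrist_force: [-0.1, 0.4, 0.3]
opening: 0.0
grasp_force: 0.0
```

carry_out --plan '[{"travel":[0,0,-0.004],"angular":[0,0,0],"grip":-1},{"travel":[0,0,-0.008],"angular":[0,0,0],"grip":-1}]'

```text
time: 5.33
ee_pos: [0.4402, -0.2636, 0.0311]
tcp_rot: [180.0, 0.0, 90.3]
wrist_force: [0.8, 0.6, -0.4]
opening: -0.0001
grasp_force: 0.0
```

carry_out --plan '[{"travel":[0,0,-0.004],"angular":[0,0,0],"grip":-1},{"travel":[0,0,-0.008],"angular":[0,0,0],"grip":-1}]'

```text
time: 5.5
ee_pos: [0.4402, -0.2636, 0.0286]
tcp_rot: [-180.0, -0.0, 90.3]
wrist_force: [-0.3, -0.2, 0.5]
opening: -0.0002
grasp_force: 0.0
```

```bash
cat >> h.py <<'E'
def edge(a,v):
    r=a[v,274:284]; bg=a[v,282:284].mean(); th=(20+bg)/2
    k=[i for i in range(9) if r[i]<=th<r[i+1]]
    return round(274+k[-1]+(th-r[k[-1]])/(r[k[-1]+1]-r[k[-1]]),1) if k else None
E
python3 - <<'E'
from h import *
c=snap("side","pics/g.png"); a=c["frame"][:,:,1].astype(float); b=cv2.imread("pics/side0.png")[:,:,1].astype(float)
print([(edge(b,v),edge(a,v)) for v in range(328,347,1)])
print(a[328:346,268].astype(int))
E
```

```text
[(np.float64(276.7), np.float64(279.2)), (np.float64(278.3), np.float64(279.2)), (np.float64(279.1), np.float64(279.3)), (np.float64(279.7), np.float64(279.9)), (np.float64(280.1), np.float64(280.4)), (np.float64(280.4), np.float64(280.6)), (np.float64(280.6), np.float64(280.6)), (np.float64(280.7), np.float64(280.8)), (np.float64(280.8), np.float64(281.0)), (np.float64(280.8), np.float64(280.9)), (np.float64(280.9), np.float64(281.1)), (np.float64(280.7), np.float64(280.7)), (np.float64(280.7), np.float64(280.6)), (np.float64(280.6), np.float64(280.4)), (np.float64(279.9), np.float64(279.8)), (np.float64(279.1), np.float64(279.1)), (np.float64(277.8), np.float64(278.0)), (np.float64(276.6), np.float64(276.6)), (np.float64(274.8), np.float64(274.8))]
[97 95 96 96 99 93 93 93 94 73 48 24 15 29 14 28 21 36]
```

carry_out --plan '[{"travel":[0,0,-0.004],"angular":[0,0,0],"grip":-1},{"travel":[0,0,-0.008],"angular":[0,0,0],"grip":-1}]'

```text
time: 5.72
ee_pos: [0.4403, -0.2636, 0.0265]
tcp_rot: [180.0, 0.0, 90.3]
wrist_force: [-1.1, 0.6, 1.8]
opening: 0.0001
grasp_force: 1.4
```

carry_out --plan '[{"travel":[0,0,-0.004],"angular":[0,0,0],"grip":-1},{"travel":[0,0,-0.008],"angular":[0,0,0],"grip":-1}]'

```text
time: 5.88
ee_pos: [0.4403, -0.2636, 0.0241]
tcp_rot: [180.0, 0.0, 90.3]
wrist_force: [-1.7, 0.2, 2.7]
opening: -0.0
grasp_force: 1.4
```

carry_out --plan '[{"travel":[0,0,-0.004],"angular":[0,0,0],"grip":-1},{"travel":[0,0,-0.008],"angular":[0,0,0],"grip":-1},{"travel":[0,0,-0.012],"angular":[0,0,0],"grip":-1}]'

```text
time: 6.13
ee_pos: [0.4403, -0.2636, 0.0204]
tcp_rot: [180.0, 0.0, 90.3]
wrist_force: [0.1, -0.8, 2.7]
opening: 0.0002
grasp_force: 1.4
```

carry_out --plan '[{"travel":[0,0,-0.003],"angular":[0,0,0],"grip":-1},{"travel":[0,0,-0.006],"angular":[0,0,0],"grip":-1}]'

```text
time: 6.3
ee_pos: [0.4403, -0.2636, 0.0185]
tcp_rot: [180.0, 0.0, 90.3]
wrist_force: [-1.0, -0.0, 2.6]
opening: 0.0004
grasp_force: 1.4
```

```bash
python3 - <<'E'
from h import *
c=snap("side","pics/g2.png"); a=c["frame"][:,:,1].astype(float); b=cv2.imread("pics/side0.png")[:,:,1].astype(float)
print([(v,float(edge(b,v)),float(edge(a,v))) for v in range(328,347,2)])
print(monitor.get_obs()["wrist_force"],monitor.get_obs()["ee_pos"])
E
```

```text
[(328, 276.7, 279.5), (330, 279.1, 279.7), (332, 280.1, 279.5), (334, 280.6, 280.3), (336, 280.8, 280.6), (338, 280.9, 280.9), (340, 280.7, 281.2), (342, 279.9, 280.1), (344, 277.8, 278.3), (346, 274.8, 275.0)]
[ 0.12007271 -0.3339128   3.44452546] [ 0.44027365 -0.26358334  0.01838901]
```

Contact came at a TCP height of about 0.027, and the key is moving at a steady 3 N. I'll continue until the force rises.

carry_out --plan '[{"travel":[0,0,-0.004],"angular":[0,0,0],"grip":-1},{"travel":[0,0,-0.004],"angular":[0,0,0],"grip":-1}]'

```text
time: 6.52
ee_pos: [0.4404, -0.2636, 0.0175]
tcp_rot: [180.0, 0.0, 90.3]
wrist_force: [-0.9, 0.8, 5.0]
opening: 0.0001
grasp_force: 2.9
```

carry_out --plan '[{"travel":[0,0,-0.004],"angular":[0,0,0],"grip":-1},{"travel":[0,0,-0.004],"angular":[0,0,0],"grip":-1}]'

```text
time: 6.68
ee_pos: [0.4404, -0.2637, 0.0166]
tcp_rot: [180.0, 0.0, 90.3]
wrist_force: [-0.5, 1.2, 8.7]
opening: 0.0003
grasp_force: 4.2
```

The end stop shows at a TCP height of 0.018, so the round key is down. Next is lifting off and moving to the square key.

carry_out --plan '[{"travel":[0,0,0.05],"angular":[0,0,0],"grip":-1},{"travel":[0,0,0.18],"angular":[0,0,0],"grip":-1},{"travel":[0,0,0.3],"angular":[0,0,0],"grip":-1},{"travel":[0,0,0.4],"angular":[0,0,0],"grip":-1},{"travel":[0,0.13,0.4],"angular":[0,0,0],"grip":-1},{"travel":[0,0.26,0.4],"angular":[0,0,0],"grip":-1},{"travel":[0,0.39,0.4],"angular":[0,0,0],"grip":-1},{"travel":[0,0.5,0.4],"angular":[0,0,0],"grip":-1}]'

```text
time: 7.35
ee_pos: [0.4397, -0.1118, 0.136]
tcp_rot: [-180.0, -0.0, 90.3]
wrist_force: [1.1, -0.3, 1.2]
opening: -0.0001
grasp_force: 0.0
```

carry_out --plan '[{"travel":[0.01,0.13,0],"angular":[0,0,0],"grip":-1},{"travel":[0.02,0.26,0],"angular":[0,0,0],"grip":-1},{"travel":[0.03,0.39,0],"angular":[0,0,0],"grip":-1},{"travel":[0.04,0.52,0],"angular":[0,0,0],"grip":-1},{"travel":[0.05,0.65,0],"angular":[0,0,0],"grip":-1},{"travel":[0.053,0.78,0],"angular":[0,0,0],"grip":-1},{"travel":[0.053,0.91,0],"angular":[0,0,0],"grip":-1},{"travel":[0.053,0.95,0],"angular":[0,0,0],"grip":-1}]'

```text
time: 8.02
ee_pos: [0.4556, 0.1755, 0.1355]
tcp_rot: [-180.0, -0.0, 90.5]
wrist_force: [0.3, -1.2, 0.5]
opening: 0.0004
grasp_force: 0.0
```

```bash
python3 - <<'E'
from h import *
c=snap("side","pics/g3.png"); a=c["frame"][:,:,1].astype(float); b=cv2.imread("pics/side0.png")[:,:,1].astype(float)
print([(v,edge(b,v),edge(a,v)) for v in range(326,347,2)])
print(monitor.get_obs()["wrist_force"],monitor.get_obs()["ee_pos"])
E
```

```text
[(326, None, None), (328, np.float64(276.7), None), (330, np.float64(279.1), np.float64(274.5)), (332, np.float64(280.1), np.float64(278.3)), (334, np.float64(280.6), np.float64(280.0)), (336, np.float64(280.8), np.float64(280.5)), (338, np.float64(280.9), np.float64(280.7)), (340, np.float64(280.7), np.float64(280.6)), (342, np.float64(279.9), np.float64(279.7)), (344, np.float64(277.8), np.float64(277.9)), (346, np.float64(274.8), np.float64(274.7))]
[-1.12260306  0.83855167 -0.58919156] [0.45562483 0.17535742 0.13543356]
```

The round key is down and stays down (its edge moved about 2.7 px). Next I press the square key.

carry_out --plan '[{"travel":[0,0.083,0],"angular":[0,0,0],"grip":-1},{"travel":[0,0.083,-0.1],"angular":[0,0,0],"grip":-1},{"travel":[0,0.083,-0.2],"angular":[0,0,0],"grip":-1},{"travel":[0,0.083,-0.28],"angular":[0,0,0],"grip":-1},{"travel":[0,0.083,-0.32],"angular":[0,0,0],"grip":-1},{"travel":[0,0.083,-0.335],"angular":[0,0,0],"grip":-1},{"travel":[0,0.083,-0.335],"angular":[0,0,0],"grip":-1},{"travel":[0,0.083,-0.335],"angular":[0,0,0],"grip":-1}]'

```text
time: 8.73
ee_pos: [0.4568, 0.1962, 0.0369]
tcp_rot: [179.9, -0.0, 90.3]
wrist_force: [0.2, 0.9, 0.1]
opening: 0.0002
grasp_force: 0.0
```

```bash
python3 - <<'E'
from h import *
c=snap("side","pics/k.png");c2=snap("top","pics/k3.png")
a=c["frame"][155:205,270:320,::-1];b=c2["frame"][180:260,230:310,::-1]
f=lambda x:cv2.resize(np.clip(255*(x/255.)**.5,0,255).astype(np.uint8),(400,400),interpolation=2)
cv2.imwrite("pics/k2.png",np.hstack([f(a),f(b)]))
print(monitor.get_obs()["ee_pos"])
E
```

```text
[0.45710834 0.19651335 0.03734262]
```

View pics/k2.png

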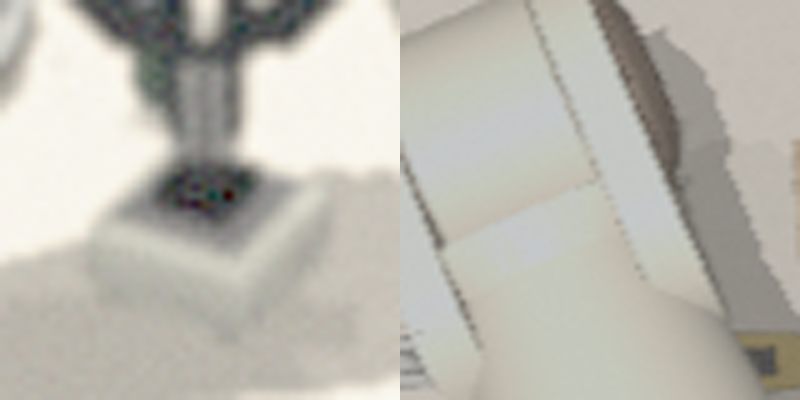

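The tip is centred over the square key: its lower edge is at crop (205,158) and the key centre at about (205,178). Press.

carry_out --plan '[{"travel":[0,0,-0.006],"angular":[0,0,0],"grip":-1},{"travel":[0,0,-0.014],"angular":[0,0,0],"grip":-1},{"travel":[0,0,-0.02],"angular":[0,0,0],"grip":-1},{"travel":[0,0,-0.026],"angular":[0,0,0],"grip":-1},{"travel":[0,0,-0.032],"angular":[0,0,0],"grip":-1},{"travel":[0,0,-0.038],"angular":[0,0,0],"grip":-1},{"travel":[0,0,-0.044],"angular":[0,0,0],"grip":-1},{"travel":[0,0,-0.05],"angular":[0,0,0],"grip":-1}]'

```text
time: 9.5
ee_pos: [0.4562, 0.1964, 0.0207]
tcp_rot: [180.0, -0.0, 90.3]
wrist_force: [-0.5, -0.5, 2.1]
opening: -0.0001
grasp_force: 1.4
```

carry_out --plan '[{"travel":[0,0,-0.004],"angular":[0,0,0],"grip":-1},{"travel":[0,0,-0.008],"angular":[0,0,0],"grip":-1},{"travel":[0,0,-0.008],"angular":[0,0,0],"grip":-1}]'

```text
time: 9.75
ee_pos: [0.4562, 0.1963, 0.0182]
tcp_rot: [180.0, -0.0, 90.3]
wrist_force: [-0.7, -0.3, 4.1]
opening: 0.0
grasp_force: 1.9
```

carry_out --plan '[{"travel":[0,0,-0.005],"angular":[0,0,0],"grip":-1},{"travel":[0,0,-0.005],"angular":[0,0,0],"grip":-1},{"travel":[0,0,-0.005],"angular":[0,0,0],"grip":-1}]'

```text
time: 10.0
ee_pos: [0.4563, 0.1964, 0.0172]
tcp_rot: [180.0, -0.0, 90.3]
wrist_force: [-1.4, -0.5, 6.7]
opening: -0.0001
grasp_force: 3.4
```

The square key is at its end stop. I lift off and move over the bar key.

carry_out --plan '[{"travel":[0,0,0.05],"angular":[0,0,0],"grip":-1},{"travel":[0,0,0.18],"angular":[0,0,0],"grip":-1},{"travel":[0,0,0.3],"angular":[0,0,0],"grip":-1},{"travel":[0.05,0.1,0.4],"angular":[0,0,0],"grip":-1},{"travel":[0.1,0.2,0.4],"angular":[0,0,0],"grip":-1},{"travel":[0.16,0.32,0.4],"angular":[0,0,0],"grip":-1},{"travel":[0.22,0.44,0.4],"angular":[0,0,0],"grip":-1},{"travel":[0.28,0.56,0.4],"angular":[0,0,0],"grip":-1}]'

```text
time: 10.67
ee_pos: [0.5408, 0.366, 0.1365]
tcp_rot: [180.0, -0.0, 90.3]
wrist_force: [1.1, 0.3, 0.5]
opening: -0.0
grasp_force: 0.0
```

carry_out --plan '[{"travel":[0.02,0.062,0],"angular":[0,0,0],"grip":-1},{"travel":[0.02,0.062,-0.1],"angular":[0,0,0],"grip":-1},{"travel":[0.02,0.062,-0.2],"angular":[0,0,0],"grip":-1},{"travel":[0.02,0.062,-0.28],"angular":[0,0,0],"grip":-1},{"travel":[0.02,0.062,-0.32],"angular":[0,0,0],"grip":-1},{"travel":[0.02,0.062,-0.337],"angular":[0,0,0],"grip":-1},{"travel":[0.02,0.062,-0.337],"angular":[0,0,0],"grip":-1},{"travel":[0.02,0.062,-0.337],"angular":[0,0,0],"grip":-1}]'

```text
time: 11.33
ee_pos: [0.5467, 0.3832, 0.0371]
tcp_rot: [179.9, -0.1, 90.3]
wrist_force: [-0.0, 0.1, 1.1]
opening: -0.0002
grasp_force: 0.0
```

```bash
python3 - <<'E'
from h import *
c=snap("side","pics/m.png")
f=lambda x:cv2.resize(np.clip(255*(x/255.)**.5,0,255).astype(np.uint8),(400,400),interpolation=2)
cv2.imwrite("pics/m2.png",np.hstack([f(c["frame"][120:170,303:353,::-1]),f(c["frame"][155:205,270:320,::-1])]))
print(monitor.get_obs()["ee_pos"])
E
```

```text
[0.54694473 0.38334035 0.03764648]
```

View pics/m2.png

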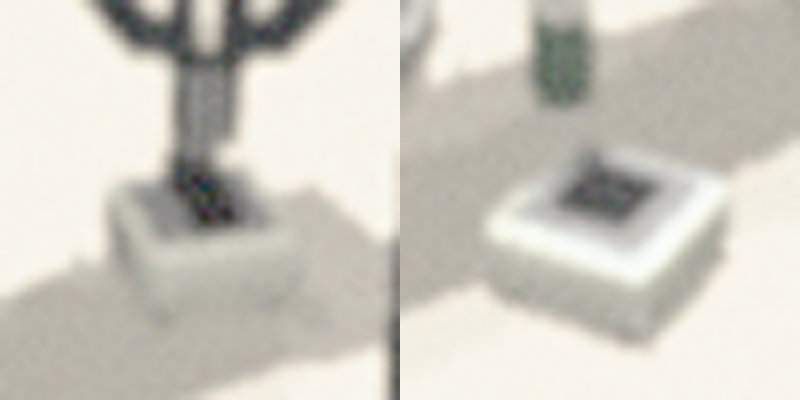

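The right half shows the square key low in its housing, so it is down. The left half shows the tip at (207,140), above the bar whose centre is about (202,185). Press.

carry_out --plan '[{"travel":[0,0,-0.006],"angular":[0,0,0],"grip":-1},{"travel":[0,0,-0.014],"angular":[0,0,0],"grip":-1},{"travel":[0,0,-0.02],"angular":[0,0,0],"grip":-1},{"travel":[0,0,-0.026],"angular":[0,0,0],"grip":-1},{"travel":[0,0,-0.032],"angular":[0,0,0],"grip":-1},{"travel":[0,0,-0.038],"angular":[0,0,0],"grip":-1},{"travel":[0,0,-0.044],"angular":[0,0,0],"grip":-1},{"travel":[0,0,-0.05],"angular":[0,0,0],"grip":-1}]'

```text
time: 12.05
ee_pos: [0.5462, 0.383, 0.0207]
tcp_rot: [180.0, -0.0, 90.3]
wrist_force: [1.0, 0.4, 1.9]
opening: -0.0001
grasp_force: 1.4
```

carry_out --plan '[{"travel":[0,0,-0.004],"angular":[0,0,0],"grip":-1},{"travel":[0,0,-0.008],"angular":[0,0,0],"grip":-1},{"travel":[0,0,-0.008],"angular":[0,0,0],"grip":-1}]'

```text
time: 12.3
ee_pos: [0.5462, 0.383, 0.0182]
tcp_rot: [180.0, -0.0, 90.3]
wrist_force: [-0.2, 0.3, 3.8]
opening: -0.0002
grasp_force: 2.0
```

carry_out --plan '[{"travel":[0,0,-0.005],"angular":[0,0,0],"grip":-1},{"travel":[0,0,-0.005],"angular":[0,0,0],"grip":-1},{"travel":[0,0,-0.005],"angular":[0,0,0],"grip":-1}]'

```text
time: 12.55
ee_pos: [0.5463, 0.383, 0.0174]
tcp_rot: [180.0, -0.0, 90.3]
wrist_force: [-1.6, -0.5, 6.5]
opening: -0.0001
grasp_force: 3.2
```

The bar key is at its end stop. I lift clear and let the arm settle.

carry_out --plan '[{"travel":[0,0,0.05],"angular":[0,0,0],"grip":-1},{"travel":[0,0,0.18],"angular":[0,0,0],"grip":-1},{"travel":[0,0,0.3],"angular":[0,0,0],"grip":-1},{"travel":[0,0,0.4],"angular":[0,0,0],"grip":-1},{"travel":[0,0,0.5],"angular":[0,0,0],"grip":-1},{"travel":[0,0,0.5],"angular":[0,0,0],"grip":-1},{"travel":[0,0,0.5],"angular":[0,0,0],"grip":-1},{"travel":[0,0,0.5],"angular":[0,0,0],"grip":-1}]'

```text
time: 13.22
ee_pos: [0.546, 0.3828, 0.1657]
tcp_rot: [-179.9, 0.0, 90.3]
wrist_force: [-0.5, -0.4, -0.1]
opening: -0.0
grasp_force: 0.0
```

```bash
python3 - <<'E'
from h import *
c=snap("side","pics/z.png")
f=lambda x:cv2.resize(x,(290,290),interpolation=2)
g=c["frame"][:,:,::-1]; t=[f(g[v-20:v+20,u-20:u+20]) for u,v in((272,340),(296,182),(328,148),(288,228))]
cv2.imwrite("pics/z2.png",np.vstack([np.hstack(t[:2]),np.hstack(t[2:])]))
E
```

```text
(no output)
```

View pics/z2.png

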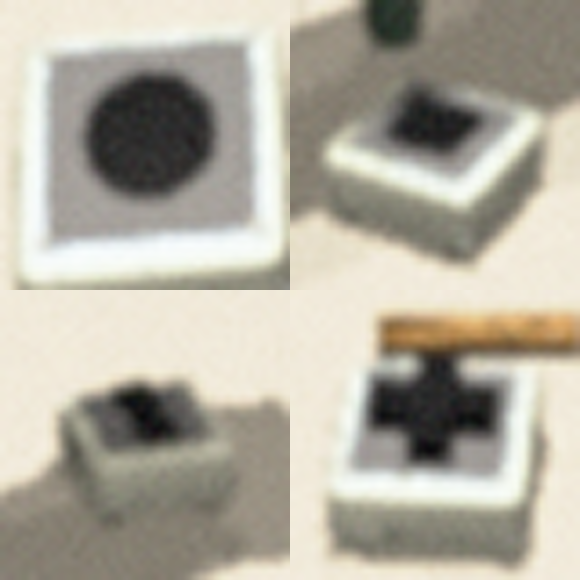

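Round, square and bar all sit low in their housings, the plus key is unchanged, and the pods haven't moved.

```bash
python3 -c "
from workcell import ticket
print(ticket.job_done())"
```

```text
the job is handed in; nothing more can be done
None
```

The job is handed in: the round, square and bar keys were pressed in that order and stayed down, with the plus key still up and the four pods unmoved in the last side view; no pass/fail verdict came back.

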